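Hold the board clamp open

TASK

Pull the clear guard door of the small black test fixture wide open (it has a blue handle), and only then swing the orange spring-loaded clamp arm off the board, forward through the doorway, until it is fully against its stop. Keep it there with the gripper: the program finishes while still holding the arm at the stop, with the door left standing wide open. Leave the meter, the screw jar and the terminal block where they are.

Things in the scene. Friction and masses are not known exactly. Their poses are not given: they have to be found in the camera images.
- fixture: Black test fixture fixed to the table, open on top. Origin on the table under the middle of the closed door; x points into the fixture (away from the robot), y left, z up; yaw within 0.3 rad. Fills x -7 to 163, y -100 to 100 mm. Side walls rise to 82 mm, green backplane at x = 150 mm to 87 mm, green board under test at x = 88, y -25 to 80 mm to 70 mm; hinge post at x = 0, y = 88 mm to 124 mm.
- guard_door (a joint): Angle of the clear, black-framed guard door about its vertical hinge, rad: 0 closed, grows as it swings out to the robot (clockwise from above), travel ends at 1.9; wide open means above about 1.3. May start up to 0.35 ajar. A stiff hinge keeps it where it is left (0.08 N m to move). Panel 162 mm wide, 9 mm thick, 14 to 116 mm above the table.
- door_hinge (a point): Point on the door's vertical hinge axis, 105 mm above the table (fixture frame x = 0, y = 88 mm). Its axes turn with the door: -y runs along the door from hinge to free edge, -x is the outside.
- door_handle (a point): Grip point on the blue door handle, 105 mm above the table: an upright round bar, 12 mm diameter, free at its top (130 mm up), joined to the door by a level stem at 62 mm. In the door_hinge frame it lies at x = -42 mm (outside the door's middle plane), y = -135 mm (along the door). Same axes as door_hinge. Can be pinched from above.
- clamp_arm (a joint): Angle of the orange clamp arm about its vertical pivot, rad: 0 at rest with its foot on the board, pointing along the fixture's +y; grows as the grip post swings forward out of the doorway to the robot (counter-clockwise from above); rigid stop at 1.3. A spring always pulls it back to 0: 0.27 N m at 0 rising to 0.86 N m at the stop (3 to 9.5 N at the grip post).
- clamp_pivot (a point): Point on the clamp arm's vertical pivot axis, 105 mm above the table (fixture frame x = 45, y = -55 mm). The pivot itself is low: the aluminium pivot body and the arm bar end 64 mm above the table.
- clamp_grip (a point): Grip point on the clamp arm's orange upright grip post, 105 mm above the table: round, 14 mm diameter, 59 to 128 mm above the table, 90 mm from the pivot axis. The arm bar below is 12 mm wide and tops out at 57 mm. At rest it stands at fixture frame x = 45, y = 35 mm, 42 mm in front of the board. Can be pinched from above, turning in the grip or with it.
- meter: Bystander: yellow multimeter lying flat, 130 x 70 x 34 mm, loose. Origin under its centre.
- screw_jar: Bystander: amber jar with white cap, 50 mm diameter, 60 mm high, loose. Origin under its centre.
- terminal_block: Bystander: white terminal block, 22 x 60 x 18 mm, loose. Origin under its centre.

How it is judged:
By the outcome, as a careful person would: the job done as asked, in the order asked, and still so for the second after the job is handed in, while the arm keeps its last pose, push and grip.
It also fails if it takes over 54 s, if anything falls off the work surface, if the arm or the gripper's body presses on something with over 40 N, if the wrist force passes 120 N, or if a joint passes its speed limit or range.

ROBOT

A 6-joint arm with a two-finger parallel gripper is mounted at the origin on the work surface. World frame = base frame: x ahead of the robot, y to its left, z up, the work surface at z = 0. Lengths are in m, angles in rad, forces in N, time in s.
With the tool pointing down it reaches from about 0.35 to 0.775 m from the base axis. Payload 7.3 kg.
Tool frame: the origin (TCP) lies at the very end of the fingers, on their centre line; the grasp point (between the pads) lies 19 mm behind it; z points along the fingers, y is the line along which they close (so a half turn about z gives the same grasp; the last joint's range is limited). The gripper opens to 92 mm and grips with 3 to 60 N. Pads are 19 mm wide; open, the fingers measure 130 mm over their backs; the gripper's body (75 mm by 190 mm) begins 47 mm behind the grasp point.
Start: joints at [-1.449, 0.342, 1.524, -0, 1.275, -0.146], TCP at [0.139, -0.506, 0.227] pointing down, gripper open.
Joint ranges: [-2.53, 2.53], [-0.77, 2.02], [0.04, 2.7], [-1, 4.14], [0.28, 2.66], [-3.11, 3.11]. Speed limits (rad/s): [2.57, 2.57, 3.14, 3.14, 3.14, 3.14].

INTERFACE

Orientations are given as [roll, pitch, yaw] about the fixed x, y, z axes, in that order (R = Rz(yaw) Ry(pitch) Rx(roll)).
In Python, from cell import robot gives the robot as it stands.
- The arm moves only by the tool apply_moves, never from a script. Its argument "rows" is a list of rows, each an object with "xyz": the shift along the tool's x, y, z in mm, a list of three; "turn": the turn about the tool's z in rad. A call has 1 to 10 rows; each row shifts and turns the commanded pose from where the row before left it, along the tool's axes as they then stand; what a row does not reach is not made up. A row lasts 1/8 s, in which the tool goes at most 62.5 mm and 10.7 degrees, less where a joint would pass 70% of its speed; a pose out of reach is approached as far as the arm can. A call with a gripper value outside its range is refused whole. "gripper" is the opening, from 0 (shut) to 1 (fully open), set as the call begins (left out, the last holds). The fingers move at their own pace and stop on an object; "newtons" is the grip in N (left out, the last holds). Time passes only in rows, so rows that do not move let the fingers close. It gives the time, the measured TCP pose, the force and the opening at its end, in the units of the state.
- robot.observe(): the state, without advancing time (a new reading comes with each control period).
- robot.read_camera(name): name is "side" or "top" or "wrist"; returns a dict with "frame" (420x560x3 uint8, blue, green, red), "mtx" (3x3 intrinsics, pixels), "R" (3x3) and "t" (3): a world point X has camera coordinates R X + t; the wrist camera has in their place "T_tool_cam" (4x4, takes a point from camera to tool coordinates, whose origin is the TCP and whose axes are the flange's). Camera axes: x right, y down, z forward; pixel columns grow to the right and rows downward; lengths in m; the calibration is good to about 2 mm. A picture is of the moment at which its call begins: read the wrist's pose just before it. There is no depth.
- robot.hand_in(): hands the job in, once; it reports no verdict.
The state is a dict: "time": time; "qpos": joint angles; "qvel": joint speeds; "joint_efforts": joint torques, N m; "tool_pos": TCP position; "tool_rot": TCP orientation; "contact_force": force on the tool from outside, world axes, zero at the start; "torque": the same for the moment, N m; "opening": finger opening in m.
Only numpy, scipy, OpenCV 4.12 (cv2) and the standard library are available. Lean on these libraries where they do the work, as an engineer would, in place of code of your own. Each camera call takes 0.05 s, during which the arm holds its last target. There are 200 camera calls.

## Working session

There is one attempt and no reset: what is moved stays moved. The work goes in short steps, Python scripts to look and compute and a tool call to move; the robot and the scene stay as the last step left them, time stands still between calls to the robot, and variables do not carry over. Pictures are saved under pics/ and viewed, on a budget of 10 in all, crops included, one or two more only if the job needs it, and the job is handed in when it is done.

Besides the shell and the picture viewer there is one more tool, called after "Request:" as a command line: name --argument value ..., lists and objects as JSON in quotes. apply_moves: Moves the arm, as the interface text tells. Its arguments: {"type":"object","properties":{"rows":{"type":"array"},"gripper":{"type":"number"},"newtons":{"type":"number"}},"required":["rows"]}

```bash
mkdir -p pics; ls; python3 - <<'E'
from cell import robot
import cv2,numpy as np
s=robot.observe();print(s)
for n in("top","side"):
    c=robot.read_camera(n);cv2.imwrite(f"pics/{n}0.png",c["frame"]);print(n,c["mtx"].tolist(),np.round(c["R"],4).tolist(),np.round(c["t"],4).tolist())
E
```

```text
pics
{'time': 0.0, 'qpos': array([-1.44900574e+00,  3.42726434e-01,  1.52496713e+00, -2.26480809e-05,
        1.27535902e+00, -1.46026703e-01]), 'qvel': array([-0.00155693,  0.00052881,  0.00071089, -0.00019443,  0.00173255,
       -0.00048937]), 'joint_efforts': array([-6.70046338e-04, -4.31246102e+01, -2.44220209e+01,  7.17329420e-02,
        5.60350728e-02, -1.11402130e-04]), 'tool_pos': array([ 0.13888472, -0.5059099 ,  0.22606043]), 'tool_rot': array([-3.14014511e+00, -1.91005714e-04,  2.67823759e-01]), 'contact_force': array([ 1.10912997,  0.47421531, -0.00221379]), 'torque': array([ 0.04106554,  0.00827815, -0.03288095]), 'opening': 0.0918730835847447}
top [[486.80811075972974, 0.0, 289.833575537792], [0.0, 486.80811075972974, 216.54116372891303], [0.0, 0.0, 1.0]] [[0.0156, -0.9995, -0.0268], [-0.9979, -0.0139, -0.0638], [0.0634, 0.0277, -0.9976]] [0.0725, 0.6629, 1.202]
side [[410.37621819370946, 0.0, 289.5598869620902], [0.0, 410.37621819370946, 205.03908004235495], [0.0, 0.0, 1.0]] [[-0.9896, -0.1424, -0.0199], [-0.0782, 0.6489, -0.7568], [0.1207, -0.7474, -0.6533]] [0.6666, 0.0832, 0.79]
```

View pics/top0.png

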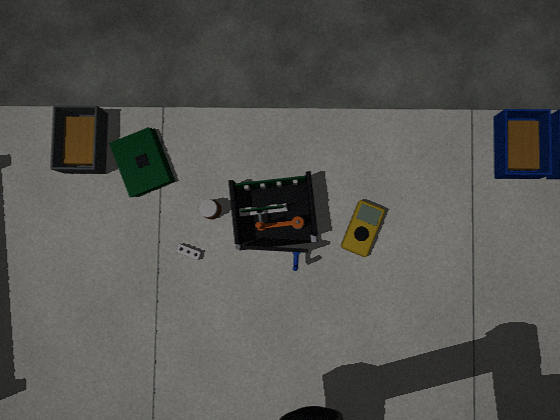

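View pics/side0.png

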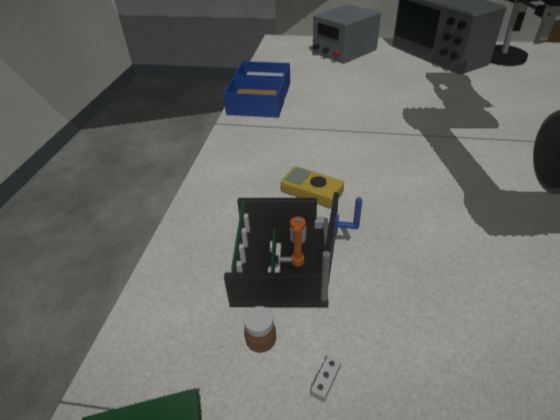

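The top view shows the fixture at about (275,215), its handle near (296,260), the orange arm at (260–298,225), the meter at (364,228), the jar at (210,208) and the terminal block at (190,250). The side view shows the handle bar at (358,200–225). I'll enlarge both for point picking.

```bash
python3 - <<'E'
import cv2,numpy as np
a=cv2.imread("pics/top0.png")[165:280,220:340];b=cv2.imread("pics/side0.png")[180:320,215:375]
a=cv2.convertScaleAbs(cv2.resize(a,(400,383),interpolation=3),alpha=1.8,beta=20)
b=cv2.convertScaleAbs(cv2.resize(b,(400,350),interpolation=3),alpha=1.6,beta=15)
c=np.zeros((383,800,3),np.uint8);c[:383,:400]=a;c[:350,400:]=b
cv2.imwrite("pics/crop.png",c)
E
```

```text
(no output)
```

View pics/crop.png

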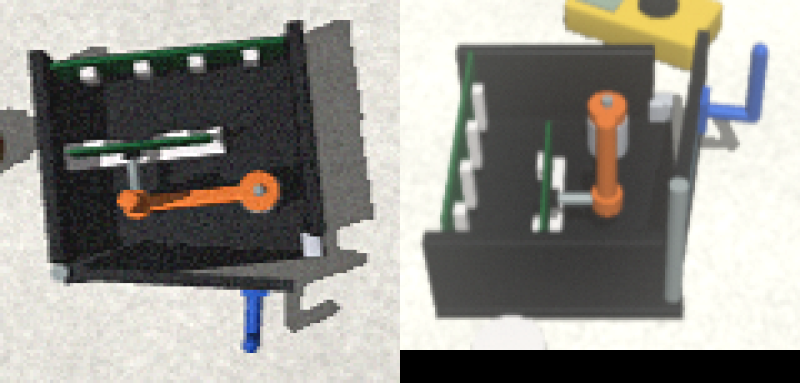

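```bash
cat > h.py <<'E'
import numpy as np
from scipy.optimize import least_squares
from cell import robot
C={'top':(486.808,289.834,216.541,np.array([[0.0156,-0.9995,-0.0268],[-0.9979,-0.0139,-0.0638],[0.0634,0.0277,-0.9976]]),np.array([0.0725,0.6629,1.202])),
'side':(410.376,289.56,205.039,np.array([[-0.9896,-0.1424,-0.0199],[-0.0782,0.6489,-0.7568],[0.1207,-0.7474,-0.6533]]),np.array([0.6666,0.0832,0.79]))}
def proj(c,X):
    f,cx,cy,R,t=C[c];p=R@X+t;return np.array([f*p[0]/p[2]+cx,f*p[1]/p[2]+cy])
def w(q,P):
    P=np.array(P)/1000;c,s=np.cos(q[2]),np.sin(q[2]);return np.array([q[0]+c*P[0]-s*P[1],q[1]+s*P[0]+c*P[1],P[2]])
def door(a,P): # door_hinge frame -> fixture, mm
    c,s=np.cos(a),np.sin(a);return [c*P[0]+s*P[1],88-s*P[0]+c*P[1],P[2]]
E
python3 - <<'E'
from h import *
O=[('top',(0,88,124),(238,246.3)),('side',(0,88,124),(326.2,252.8)),('top',(45,-55,64),(298,222)),('side',(45,-55,64),(297.8,220.4)),('top',(163,100,82),(231.4,180.6)),('top',(163,-100,82),(309.7,172.5))]
r=least_squares(lambda q:np.concatenate([proj(c,w(q,P))-p for c,P,p in O]),[.55,.05,0])
print(r.x,r.fun.reshape(-1,2).round(1).tolist())
H=[('top',(295.3,268.5)),('side',(359.4,198.8))]
a=least_squares(lambda a:np.concatenate([proj(c,w(r.x,door(a[0],(-42,-135,130))))-p for c,p in H]),[.2]);print('door',a.x,a.fun)
t=least_squares(lambda X:np.concatenate([proj(c,X)-p for c,p in H]),[.5,.05,.1]);print('handle tri',t.x,t.fun)
for ang in [a.x[0],.5,1,1.5,1.6]:print(ang,w(r.x,door(ang,(-42,-135,105))),w(r.x,door(ang,(0,-162,105))))
for ang in [0,1.3]:print('grip',ang,w(r.x,(45-90*np.sin(ang),-55+90*np.cos(ang),105)))
for c,p in[('top',(364,228)),('top',(190,250)),('top',(210,208))]:print(least_squares(lambda X:proj(c,np.array([*X,.03]))-p,[.5,.05]).x)
E
```

```text
[0.5945147  0.11207625 0.1104809 ] [[-0.8, 0.0], [0.5, -0.2], [-0.5, 0.3], [1.2, -2.3], [-2.7, -1.2], [1.6, -1.2]]
door [0.15518691] [-0.69010918 -0.12922561  0.42369255 -1.72663016]
handle tri [0.53681985 0.06504142 0.12476888] [ 0.008978   -0.21468948  0.16417402  0.01032918]
0.15518691183617286 [0.53682081 0.06655164 0.105     ] [0.57757218 0.03770159 0.105     ]
0.5 [0.49469291 0.09060157 0.105     ] [0.52329368 0.04967486 0.105     ]
1 [0.45349734 0.14714297 0.105     ] [0.45897557 0.09751446 0.105     ]
1.5 [0.44445221 0.21651292 0.105     ] [0.42546664 0.1703334  0.105     ]
1.6 [0.44684792 0.23044073 0.105     ] [0.42334694 0.18638731 0.105     ]
grip 0 [0.63538137 0.1518244  0.105     ]
grip 1.3 [0.55645851 0.07673977 0.105     ]
[ 0.63527725 -0.10271486]
[0.57390869 0.3305209 ]
[0.67993774 0.28301343]
```

The fixture fit holds together: x 0.5945, y 0.112, yaw 0.11, door about 0.155 rad ajar. The triangulated handle top is at 125 mm against the given 130 mm. I'm moving to the handle.

Request:
apply_moves --rows '[{"xyz": [38,-32,0],"turn": 0},{"xyz": [38,-32,0],"turn": 0},{"xyz": [38,-32,0],"turn": 0},{"xyz": [38,-32,0],"turn": 0},{"xyz": [38,-32,0],"turn": 0},{"xyz": [38,-32,0],"turn": 0},{"xyz": [38,-32,0],"turn": 0},{"xyz": [38,-32,0],"turn": 0},{"xyz": [38,-32,0],"turn": 0},{"xyz": [38,-32,0],"turn": 0}]' --gripper 0.7

```text
time: 1.35
tool_pos: [0.4213, -0.0956, 0.2266]
tool_rot: [3.142, 0.0, 0.268]
contact_force: [0.6, -0.8, 1.2]
opening: 0.0639
```

Request:
apply_moves --rows '[{"xyz": [38,-32,0],"turn": 0},{"xyz": [38,-32,0],"turn": 0},{"xyz": [38,-32,0],"turn": 0},{"xyz": [38,-32,0],"turn": 0},{"xyz": [0,0,0],"turn": 0}]'

```text
time: 1.98
tool_pos: [0.5342, 0.0691, 0.2258]
tool_rot: [-3.141, 0.001, 0.272]
contact_force: [-0.0, -0.5, -0.7]
opening: 0.0639
```

```bash
python3 - <<'E'
from h import *
import cv2
s=robot.observe();c=robot.read_camera("wrist");cv2.imwrite("pics/w1.png",c["frame"])
print(s["time"],s["tool_pos"],s["tool_rot"],s["qpos"]);print(c["mtx"].tolist(),c["T_tool_cam"].round(4).tolist())
from scipy.spatial.transform import Rotation as Ro
T=np.eye(4);T[:3,:3]=Ro.from_euler('xyz',s["tool_rot"]).as_matrix();T[:3,3]=s["tool_pos"]
M=np.linalg.inv(T@c["T_tool_cam"])
q=(.5945,.1121,.1105)
for P in (w(q,door(.155,(-42,-135,130))),w(q,(0,88,124))):
    p=c["mtx"]@(M[:3,:3]@P+M[:3,3]);print('pred',p[:2]/p[2])
E
```

```text
1.975 [0.53424577 0.06907512 0.22575687] [-3.14092173e+00  7.26629021e-04  2.71616423e-01] [-1.39851768e-02  3.68360900e-01  1.48730490e+00  4.57345303e-04
  1.28681310e+00  1.28506664e+00]
[[289.3028832675351, 0.0, 273.2838727209319], [0.0, 289.3028832675351, 209.53660730200576], [0.0, 0.0, 1.0]] [[0.0009, -0.9651, -0.2618, 0.0711], [1.0, 0.0007, 0.0006, 0.0003], [-0.0004, -0.2618, 0.9651, -0.1595], [0.0, 0.0, 0.0, 1.0]]
pred [276.2100677  209.49713196]
pred [142.43899625 115.64297403]
```

View pics/w1.png

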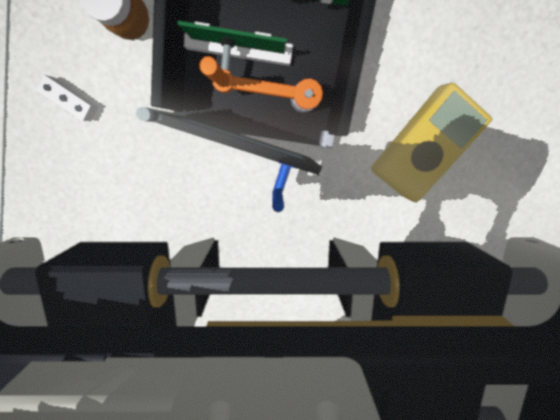

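The wrist view shows the handle top at (278,206), predicted (276,209). The hinge post is at (142,113), predicted (142,116). They agree to about 1–2 mm, so I'm descending and gripping.

Request:
apply_moves --rows '[{"xyz": [2,3,35],"turn": 0},{"xyz": [0,0,35],"turn": 0},{"xyz": [0,0,35],"turn": 0},{"xyz": [0,0,35],"turn": 0},{"xyz": [0,0,0],"turn": 0}]'

```text
time: 2.65
tool_pos: [0.5337, 0.063, 0.0846]
tool_rot: [-3.14, 0.006, 0.266]
contact_force: [0.1, -0.8, 0.6]
opening: 0.0643
```

Request:
apply_moves --rows '[{"xyz": [0,0,0],"turn": 0},{"xyz": [0,0,0],"turn": 0},{"xyz": [0,0,0],"turn": 0},{"xyz": [0,0,0],"turn": 0},{"xyz": [0,0,0],"turn": 0}]' --gripper 0 --newtons 20

```text
time: 3.28
tool_pos: [0.5362, 0.0642, 0.0869]
tool_rot: [3.141, -0.0, 0.268]
contact_force: [0.3, -0.2, -0.2]
opening: 0.0192
```

```bash
python3 - <<'E'
from h import *
s=robot.observe();q=(.5945,.1121,.1105)
p=s["tool_pos"];print(p,s["tool_rot"],s["opening"],s["contact_force"])
a0=least_squares(lambda a:w(q,door(a[0],(-42,-135,105)))[:2]-p[:2],[.15]).x[0]
off=p[:2]-w(q,door(a0,(-42,-135,105)))[:2];print('a0',a0,off)
N=14;A=np.linspace(a0,1.55,N+1);psi=.268;pos=p[:2]
for i in range(N):
    n=w(q,door(A[i+1],(-42,-135,105)))[:2]+off*(1-(i+1)/N);d=(n-pos)*1000;pos=n
    print(A[i+1].round(2),(d[0]*np.cos(psi)+d[1]*np.sin(psi)).round(1),(d[0]*np.sin(psi)-d[1]*np.cos(psi)).round(1))
    psi-=.08
E
```

```text
[0.53624123 0.06418067 0.08690373] [ 3.14140163e+00 -3.28318262e-04  2.67904972e-01] 0.019188783975551172 [ 0.32417897 -0.20255879 -0.1518482 ]
a0 0.1532380947633572 [-0.00082501 -0.00230035]
0.25 -11.0 -8.8
0.35 -10.9 -9.0
0.45 -10.7 -9.3
0.55 -10.5 -9.5
0.65 -10.3 -9.7
0.75 -10.2 -9.9
0.85 -10.0 -10.1
0.95 -9.8 -10.3
1.05 -9.6 -10.5
1.15 -9.4 -10.7
1.25 -9.2 -10.9
1.35 -9.0 -11.0
1.45 -8.8 -11.2
1.55 -8.6 -11.4
```

Request:
apply_moves --rows '[{"xyz": [0,0,0],"turn": 0},{"xyz": [0,0,0],"turn": 0},{"xyz": [0,0,0],"turn": 0}]'

```text
time: 3.65
tool_pos: [0.5366, 0.065, 0.0868]
tool_rot: [-3.141, -0.001, 0.268]
contact_force: [1.4, 4.9, -1.4]
opening: 0.0114
```

Request:
apply_moves --rows '[{"xyz": [-11,-9,0],"turn": 0.08},{"xyz": [-11,-9,0],"turn": 0.08},{"xyz": [-10.7,-9.3,0],"turn": 0.08},{"xyz": [-10.5,-9.5,0],"turn": 0.08},{"xyz": [0,0,0],"turn": 0}]'

```text
time: 4.28
tool_pos: [0.488, 0.0944, 0.0868]
tool_rot: [3.141, 0.0, -0.051]
contact_force: [0.2, 0.9, -2.1]
opening: 0.0117
```

Request:
apply_moves --rows '[{"xyz": [-10.3,-9.7,0],"turn": 0.08},{"xyz": [-10.2,-9.9,0],"turn": 0.08},{"xyz": [-10,-10.1,0],"turn": 0.08},{"xyz": [-9.8,-10.3,0],"turn": 0.08},{"xyz": [-9.6,-10.5,0],"turn": 0.08},{"xyz": [0,0,0],"turn": 0}]'

```text
time: 5.03
tool_pos: [0.4493, 0.1531, 0.0867]
tool_rot: [3.139, 0.002, -0.449]
contact_force: [-5.4, -3.6, 6.4]
opening: 0.0115
```

Request:
apply_moves --rows '[{"xyz": [-9.4,-10.7,0],"turn": 0.08},{"xyz": [-9.2,-10.9,0],"turn": 0.08},{"xyz": [-9,-11,0],"turn": 0.08},{"xyz": [-8.8,-11.2,0],"turn": 0.08},{"xyz": [-8.6,-11.4,0],"turn": 0.08},{"xyz": [0,0,0],"turn": 0}]'

```text
time: 5.78
tool_pos: [0.4434, 0.224, 0.0865]
tool_rot: [3.137, 0.003, -0.849]
contact_force: [-10.6, 1.5, 8.5]
opening: 0.0118
```

Request:
apply_moves --rows '[{"xyz": [0,0,0],"turn": 0},{"xyz": [0,0,0],"turn": 0},{"xyz": [0,0,0],"turn": 0},{"xyz": [0,0,0],"turn": 0}]' --gripper 0.5

```text
time: 6.28
tool_pos: [0.4457, 0.2235, 0.0867]
tool_rot: [-3.141, -0.0, -0.852]
contact_force: [0.6, -0.2, -0.5]
opening: 0.0443
```

Request:
apply_moves --rows '[{"xyz": [0,0,-30],"turn": 0},{"xyz": [0,0,-30],"turn": 0},{"xyz": [0,0,-30],"turn": 0},{"xyz": [0,0,-30],"turn": 0},{"xyz": [0,0,0],"turn": 0}]'

```text
time: 6.9
tool_pos: [0.4467, 0.224, 0.2088]
tool_rot: [-3.137, -0.002, -0.852]
contact_force: [-0.4, -0.2, -0.0]
opening: 0.046
```

```bash
python3 - <<'E'
from h import *
import cv2
s=robot.observe();print(s["time"],s["tool_pos"],s["tool_rot"],s["qpos"],s["contact_force"],s["opening"])
a=robot.read_camera("top")["frame"][165:305,200:340];b=robot.read_camera("side")["frame"][180:320,235:375]
f=lambda a:cv2.convertScaleAbs(cv2.resize(a,(400,400),interpolation=3),alpha=1.7,beta=20)
cv2.imwrite("pics/c2.png",np.hstack([f(a),f(b)]))
E
```

```text
6.9 [0.44673171 0.22402902 0.20883575] [-3.13699911e+00 -2.13744327e-03 -8.51924054e-01] [ 3.11450398e-01  3.08937809e-01  1.62475205e+00 -1.52513111e-04
  1.20283831e+00  2.73422037e+00] [-0.35221845 -0.15087611 -0.0485618 ] 0.045972353812660946
```

View pics/c2.png

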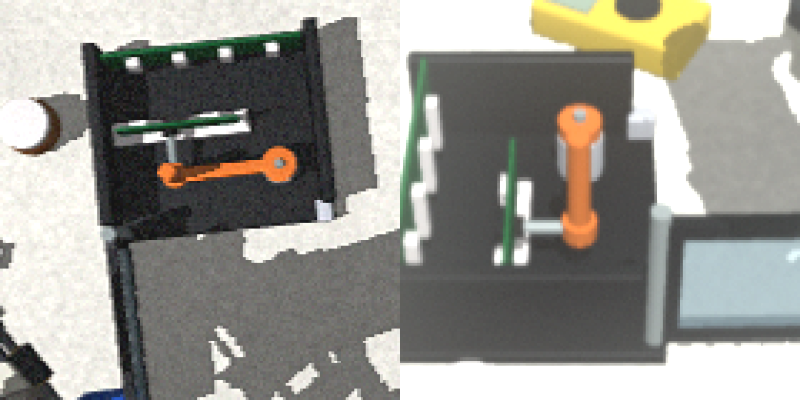

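The door stands perpendicular, at about 1.55 rad, and the arm is still at rest with its post near crop (172,175). Next I turn the gripper so it closes along the arm's swing direction, then go above the post.

Request:
apply_moves --rows '[{"xyz": [0,0,0],"turn": -0.18},{"xyz": [0,0,0],"turn": -0.18},{"xyz": [0,0,0],"turn": -0.18},{"xyz": [0,0,0],"turn": -0.18},{"xyz": [0,0,0],"turn": -0.18},{"xyz": [0,0,0],"turn": -0.18},{"xyz": [0,0,0],"turn": -0.18},{"xyz": [0,0,0],"turn": -0.18},{"xyz": [0,0,0],"turn": -0.18},{"xyz": [0,0,0],"turn": -0.18}]'

```text
time: 8.25
tool_pos: [0.4448, 0.2234, 0.2051]
tool_rot: [-3.14, 0.002, 0.954]
contact_force: [-0.7, 0.2, 0.3]
opening: 0.0459
```

Request:
apply_moves --rows '[{"xyz": [0,0,0],"turn": -0.18},{"xyz": [0,0,0],"turn": -0.18},{"xyz": [0,0,0],"turn": -0.18},{"xyz": [0,0,0],"turn": -0.18},{"xyz": [-23,45,0],"turn": 0},{"xyz": [-23,45,0],"turn": 0},{"xyz": [-23,45,0],"turn": 0},{"xyz": [-23,45,0],"turn": 0},{"xyz": [0,0,0],"turn": 0}]'

```text
time: 9.38
tool_pos: [0.6351, 0.1474, 0.2032]
tool_rot: [-3.138, 0.001, 1.665]
contact_force: [-0.1, 0.1, -1.2]
opening: 0.0461
```

```bash
python3 - <<'E'
from h import *
import cv2
from scipy.spatial.transform import Rotation as Ro
s=robot.observe();c=robot.read_camera("wrist");cv2.imwrite("pics/w2.png",c["frame"])
T=np.eye(4);T[:3,:3]=Ro.from_euler('xyz',s["tool_rot"]).as_matrix();T[:3,3]=s["tool_pos"]
M=np.linalg.inv(T@c["T_tool_cam"]);q=(.5945,.1121,.1105)
print(s["tool_pos"],s["tool_rot"],s["qpos"])
for P in (w(q,(45,35,128)),w(q,(45,-55,64)),w(q,(0,88,124))):
    p=c["mtx"]@(M[:3,:3]@P+M[:3,3]);print('pred',p[:2]/p[2])
E
```

```text
[0.63513902 0.14739619 0.20320864] [-3.13809575e+00  6.70913675e-04  1.66489971e+00] [ 1.10888877e-01  5.99064530e-01  1.16808591e+00 -6.23682072e-04
  1.37794992e+00  1.69072669e-02]
pred [273.32573325 211.70879376]
pred [274.70263597 272.63920683]
pred [216.68310447 148.06646631]
```

View pics/w2.png

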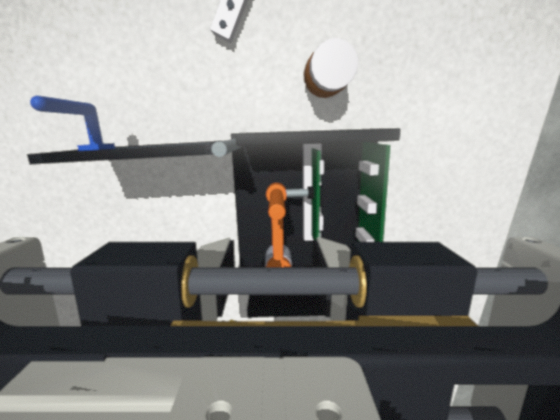

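The wrist view shows the post top at (277,212), predicted (273,212), and the hinge post at (219,149). So I need about +3 mm in tool y and +4 in tool x. Descending to grip.

Request:
apply_moves --rows '[{"xyz": [4,2,20],"turn": 0},{"xyz": [0,1,30],"turn": 0},{"xyz": [0,0,30],"turn": 0},{"xyz": [0,0,30],"turn": 0},{"xyz": [0,0,0],"turn": 0}]'

```text
time: 10.05
tool_pos: [0.6331, 0.1543, 0.0939]
tool_rot: [-3.135, 0.0, 1.669]
contact_force: [0.9, -0.4, 0.8]
opening: 0.0461
```

Request:
apply_moves --rows '[{"xyz": [0,0,0],"turn": 0},{"xyz": [0,0,0],"turn": 0},{"xyz": [0,0,0],"turn": 0},{"xyz": [0,0,0],"turn": 0},{"xyz": [0,0,0],"turn": 0},{"xyz": [0,0,0],"turn": 0}]' --gripper 0 --newtons 30

```text
time: 10.8
tool_pos: [0.6369, 0.1539, 0.0974]
tool_rot: [3.139, -0.0, 1.668]
contact_force: [2.1, 0.9, 3.6]
opening: 0.0137
```

```bash
python3 - <<'E'
from h import *
s=robot.observe();q=(.5957,.1121,.1105)
p=s["tool_pos"];print(p,s["tool_rot"],s["opening"],s["contact_force"])
g=lambda a:w(q,(45-90*np.sin(a),-55+90*np.cos(a),105))[:2]
off=p[:2]-g(0);print('off',off)
N=13;psi=s["tool_rot"][2];pos=g(0)
for i in range(N+1):
    n=g(.1*(i+1));d=(n-pos)*1000;pos=n
    print(i+1,(d[0]*np.cos(psi)+d[1]*np.sin(psi)).round(1),(d[0]*np.sin(psi)-d[1]*np.cos(psi)).round(1),(n+off).round(4))
    psi+=.1
E
```

```text
[0.63689866 0.15393499 0.09743611] [ 3.13940105e+00 -8.35060688e-05  1.66770128e+00] 0.013678926632435594 [2.07395123 0.86333067 3.60498016]
off [0.00033274 0.00208606]
1 -0.6 -9.0 [0.628  0.1525]
2 -0.6 -9.0 [0.6193 0.1502]
3 -0.6 -9.0 [0.6109 0.147 ]
4 -0.6 -9.0 [0.6028 0.143 ]
5 -0.6 -9.0 [0.5952 0.1382]
6 -0.6 -9.0 [0.5881 0.1327]
7 -0.6 -9.0 [0.5816 0.1265]
8 -0.6 -9.0 [0.5757 0.1197]
9 -0.6 -9.0 [0.5706 0.1123]
10 -0.6 -9.0 [0.5662 0.1045]
11 -0.6 -9.0 [0.5626 0.0962]
12 -0.6 -9.0 [0.5599 0.0876]
13 -0.6 -9.0 [0.558  0.0788]
14 -0.6 -9.0 [0.557  0.0699]
```

Request:
apply_moves --rows '[{"xyz": [-0.6,-9,0],"turn": -0.1},{"xyz": [-0.6,-9,0],"turn": -0.1},{"xyz": [-0.6,-9,0],"turn": -0.1},{"xyz": [-0.6,-9,0],"turn": -0.1},{"xyz": [-0.6,-9,0],"turn": -0.1},{"xyz": [0,0,0],"turn": 0}]'

```text
time: 11.55
tool_pos: [0.5954, 0.1378, 0.0974]
tool_rot: [3.139, 0.001, 2.166]
contact_force: [5.0, 1.3, 3.0]
opening: 0.0131
```

Request:
apply_moves --rows '[{"xyz": [-0.6,-9,0],"turn": -0.1},{"xyz": [-0.6,-9,0],"turn": -0.1},{"xyz": [-0.6,-9,0],"turn": -0.1},{"xyz": [-0.6,-9,0],"turn": -0.1},{"xyz": [-0.6,-9,0],"turn": -0.1},{"xyz": [-0.6,-9,0],"turn": -0.1},{"xyz": [0,0,0],"turn": 0}]'

```text
time: 12.42
tool_pos: [0.5631, 0.0964, 0.0974]
tool_rot: [3.139, 0.002, 2.765]
contact_force: [5.5, 5.1, 3.7]
opening: 0.0132
```

Request:
apply_moves --rows '[{"xyz": [-0.6,-9,0],"turn": -0.1},{"xyz": [-0.4,-6,0],"turn": -0.06},{"xyz": [0,0,0],"turn": 0},{"xyz": [0,0,0],"turn": 0}]'

```text
time: 12.92
tool_pos: [0.5589, 0.0827, 0.0974]
tool_rot: [3.139, 0.002, 2.924]
contact_force: [3.8, 6.0, 4.5]
opening: 0.0135
```

Request:
apply_moves --rows '[{"xyz": [0,-3,0],"turn": -0.02},{"xyz": [0,0,0],"turn": 0},{"xyz": [0,0,0],"turn": 0}]'

```text
time: 13.3
tool_pos: [0.5584, 0.08, 0.0974]
tool_rot: [3.139, 0.002, 2.945]
contact_force: [4.4, 6.9, 4.4]
opening: 0.0131
```

Request:
apply_moves --rows '[{"xyz": [0,-2,0],"turn": 0},{"xyz": [0,0,0],"turn": 0},{"xyz": [0,0,0],"turn": 0}]'

```text
time: 13.68
tool_pos: [0.5581, 0.0784, 0.0974]
tool_rot: [3.138, 0.002, 2.945]
contact_force: [3.7, 8.8, 4.4]
opening: 0.0131
```

Request:
apply_moves --rows '[{"xyz": [0,-2,0],"turn": 0},{"xyz": [0,0,0],"turn": 0},{"xyz": [0,0,0],"turn": 0}]'

```text
time: 14.05
tool_pos: [0.5578, 0.0767, 0.0974]
tool_rot: [3.138, 0.002, 2.945]
contact_force: [5.2, 9.8, 4.2]
opening: 0.0131
```

Request:
apply_moves --rows '[{"xyz": [0,-2,0],"turn": 0},{"xyz": [0,0,0],"turn": 0},{"xyz": [0,0,0],"turn": 0}]'

```text
time: 14.42
tool_pos: [0.5578, 0.0762, 0.0974]
tool_rot: [3.136, 0.003, 2.945]
contact_force: [6.1, 15.7, 3.3]
opening: 0.0133
```

The last 2 mm of command moved the tool only 0.5 mm and the force jumped, so this is the stop. One more small push to preload it, then a check.

Request:
apply_moves --rows '[{"xyz": [0,-2,0],"turn": 0},{"xyz": [0,0,0],"turn": 0},{"xyz": [0,0,0],"turn": 0},{"xyz": [0,0,0],"turn": 0}]' --newtons 40

```text
time: 14.92
tool_pos: [0.5577, 0.0761, 0.0974]
tool_rot: [3.133, 0.003, 2.945]
contact_force: [7.8, 23.7, 2.5]
opening: 0.0131
```

```bash
python3 - <<'E'
from h import *
import cv2
s=robot.observe();print(s["time"],s["tool_pos"],s["contact_force"],s["opening"])
a=robot.read_camera("wrist")["frame"];b=robot.read_camera("side")["frame"]
f=lambda a:cv2.convertScaleAbs(cv2.resize(a,(400,300)),alpha=1.3,beta=10)
cv2.imwrite("pics/fin.png",np.hstack([f(a),f(b)]))
E
```

```text
14.925 [0.55773226 0.07605463 0.09737727] [ 7.78558225 23.69768913  2.49528226] 0.01312662006169681
```

View pics/fin.png

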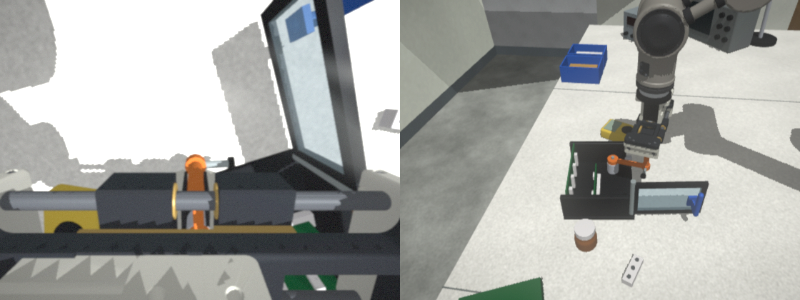

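The door stands wide open (side view, right half, 635–705). The arm points out of the doorway in the gripper at (640,162), and the bystanders are where they were. The force rose from 16 to 24 N with almost no movement, so the arm is against its stop.

```bash
python3 -c "
from cell import robot
print(robot.hand_in())"
```

```text
the job is handed in; nothing more can be done
None
```

The job is handed in at about 15 s on the robot's clock. The gripper is still holding the orange clamp arm at its stop, and the door is standing wide open.

- **Door:** I pinched the blue handle from above and pulled the door to about 1.55 rad, estimated from the handle's position. I let go and checked it was open before touching the clamp. The last picture shows it still wide open.
- **Clamp arm:** I pinched the grip post and swung it forward through the doorway. The last 2 mm of commanded push moved it only about 0.1 mm while the force rose from about 16 to 24 N, so it is against the stop. The tool was within about 3 mm of where I calculated the stop to be. The grip is set to 40 N, with the fingers 13 mm apart on the 14 mm post.
- **Bystanders:** the meter, screw jar and terminal block look unmoved in the last picture; I did not measure them again.
- **Disagreements:** the camera fit and the wrist view differed by 1 to 3 mm, and I corrected for this before gripping the clamp post. No check failed.

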